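# Shut the multi-cooker and press start

## Robot

A 6-joint arm with a two-finger parallel gripper is mounted at the origin on the work surface. World frame = base frame: x ahead of the robot, y to its left, z up, the work surface at z = 0. Lengths are in m, angles in rad, forces in N, time in s.
With the tool pointing down it reaches from about 0.25 to 0.775 m from the base axis. Payload 8.9 kg.
Tool frame: the origin (TCP) lies on the centre line of the jaws, within the pads' length; the fingertips stand 17 mm ahead of it and the grasp point (between the pads) lies 2 mm behind it (manip.tcp_to_tips is the distance from the TCP to the fingertips, in m); y points along the fingers, z is the direction in which the jaws open and shut, and the axes are right-handed (so a half turn about y gives the same grasp; the last joint's range is limited). The gripper opens to 85 mm and grips with 20 to 120 N. Pads are 22 mm wide; open, the fingers measure 114 mm over their backs; the gripper's body (76 mm by 85 mm) begins 54 mm behind the grasp point. The pads swing forward as they close: fully open they stand 13 mm farther back than shut.
Start: joints at [1.2, 0.291, -0.153, 1.127, 0, 1.431], TCP at [0.121, 0.511, 0.215] pointing down, gripper open.
Joint ranges: [-2.52, 2.52], [-0.91, 1.74], [-1.3, 1.37], [-1.96, 2.02], [-1.52, 1.47], [-3.14, 3.14]. Speed limits (rad/s): [2.22, 2.22, 2.79, 3.14, 3.14, 3.14].

## Interface

Orientations are given as a unit quaternion [w, x, y, z].
In Python, from rig import manip gives the robot as it stands. The module is installed in compiled form; this text tells all that it offers.
- The arm moves only by the shell command python3 -m handwheel 'ROWS' [OPENING]. ROWS is a JSON object of lists of equal length, an entry for each row: "offset": the shift along the tool's x, y, z in cm, a list of three; "turn": the turn about the tool's y in degrees. In form: {"offset": [[dx, dy, dz], ...], "turn": [turn, ...]}. A call has 1 to 20 rows; each row shifts and turns the commanded pose from where the row before left it, along the tool's axes as they then stand; what a row does not reach is not made up. A row lasts 1/8 s, in which the tool goes at most 62.5 mm and 10.7 degrees, less where a joint would pass 70% of its speed; a pose out of reach is approached as far as the arm can. A call with a gripper value outside its range is refused whole. OPENING is the gripper command: -1 is shut, 1 is fully open, values between are in proportion, set as the call begins (- or left out, the last holds). The fingers move at their own pace and stop on an object; the grip force is fixed at half the most. Time passes only in rows, so rows that do not move let the fingers close. It gives the time, the measured TCP pose, the force and the opening at its end, in the units of the state.
- manip.state(): the state, without advancing time (a new reading comes with each control period).
- manip.capture(name): name is "scene" or "top"; returns a dict with "image" (420x560x3 uint8, red, green, blue), "depth" (420x560 float32, m along the optical axis (not along the pixel's ray), 0 where there is no reading), "fx", "fy", "cx", "cy" (pixels), "pose" (4x4, takes a point from camera to world coordinates). Camera axes: x right, y down, z forward; pixel columns grow to the right and rows downward; lengths in m; the calibration is good to about 2 mm. A picture is of the moment at which its call begins.
- manip.close_job(): hands the job in, once; it reports no verdict.
The state is a dict: "time_s": time; "qpos": joint angles; "qvel": joint speeds; "joint_efforts": joint torques, N m; "position": TCP position; "orientation": TCP orientation; "force": force on the tool from outside, world axes, zero at the start; "moment": the same for the moment, N m; "width": finger opening in m.
Only numpy, scipy, OpenCV 4.12 (cv2) and the standard library are available. Lean on these libraries where they do the work, as an engineer would, in place of code of your own. Each camera call takes 0.05 s, during which the arm holds its last target. There are 200 camera calls.

## Task

The eggs are in the cooker: push its lid gently down with the fingertips until it is fully shut, then press the green start key lightly with the fingertips, let it spring back and withdraw. Do not press the start key while the lid is still open, leave the red key and the two white keys unpressed, and do not shift the cooker or disturb the things standing round it.

Things in the scene. Friction and masses are not known exactly. Their poses are not given: they have to be found in the camera images.
- cooker: White round multi-cooker, 3.6 kg, loose on the worktop on rubber feet (a side push of some 15 N slides it). Body 240 mm across; 330 mm from the front of its panel housing to its back; 201 mm tall with the lid shut. Origin: centre of the round body, at worktop height; -x is the front (panel), +x the back (hinge), +y the left side seen from the front, z up. Eggs lie on its steam tray.
- panel (a point): Centre of the face of the black control panel (82 x 190 mm) on the cooker's front housing (200 mm wide), at (-0.147, 0, 0.130) in the cooker's frame. The panel rises to the back at 25 degrees from level: its normal is (-0.423, 0, 0.906) in the cooker's frame. This point's axes are the cooker's.
- lid (a joint): The cooker's round white lid, 236 mm across, 0.45 kg. Angle in rad: 0 fully shut, growing as it opens; it starts ajar. A stiff hinge keeps it wherever it is left; about 1 to 3 N straight down on the pad moves it. At 0 it lands on a silicone seal, which gives some 4 mm more at the pad under a 15 N push; a shut lid may read down to -0.03.
- lid_hinge (a point): Point on the lid's hinge axis (which runs along the cooker's y), at the back of the cooker, at (0.124, 0, 0.171) in the cooker's frame.
- lid_pad (a point): Centre of the top face of the grey press pad (36 x 62 mm) on top of the lid near its front edge; it moves with the lid, 199 mm in front of the hinge axis along the lid and 27.5 mm above it. With the lid shut it lies at (-0.075, 0, 0.1985) in the cooker's frame.
- start_key (a joint): The START key: the green rectangular key at the right end of the panel seen from the robot, 36 mm wide and 24 mm up the slope, standing 7 mm proud of the panel. It moves straight into the panel along the panel's normal. Joint value in m: 0 up, 0.005 fully pressed; it springs back up when let go (about 2 N starts it, 6 N takes it to its stop).
- start_key_top (a point): Centre of the green start key's top face; at (-0.150, -0.068, 0.136) in the cooker's frame when up.
- cancel_key (a joint): The cancel key: red, same size as the start key, at the left end of the panel. Joint value in m: 0 up, 0.005 fully pressed; it springs back up when let go (about 2 N starts it, 6 N takes it to its stop).
- cancel_key_top (a point): Centre of the red cancel key's top face; at (-0.150, 0.068, 0.136) in the cooker's frame.
- menu_key (a joint): Round white key, 18 mm across, below the display, left of the middle, 19 mm off the centre line. Joint value in m: 0 up, 0.005 fully pressed; it springs back up when let go (about 2 N starts it, 6 N takes it to its stop).
- timer_key (a joint): Round white key, 18 mm across, below the display, right of the middle, 19 mm off the centre line. Joint value in m: 0 up, 0.005 fully pressed; it springs back up when let go (about 2 N starts it, 6 N takes it to its stop).
- pepper_mill: Bystander: dark turned-wood pepper mill, 56 mm across the foot, 148 mm tall; origin at the centre of its underside.
- salt_jar: Bystander: clear glass jar with a steel cap, 68 mm across, 100 mm tall; origin at the centre of its underside.
- mug: Bystander: blue mug, 80 mm across, 92 mm tall, handle on its +y side; origin at the centre of its underside.
- spice_jar: Bystander: small amber glass jar with a red cap, 48 mm across, 105 mm tall; origin at the centre of its underside.
- spoon: Bystander: wooden cooking spoon lying flat in front of the cooker, 270 mm long along its x, bowl at +x.
- egg_cup: Bystander: white egg cup, 50 mm across, 50 mm tall; origin at the centre of its underside.

How it is judged:
By the outcome, as a careful person would: the job done as asked, in the order asked, and still so for the second after the job is handed in, with the robot touching nothing.
It also fails if it takes over 38 s, if anything falls off the work surface, if the arm or the gripper's body presses on something with over 40 N, if the wrist force passes 120 N, or if a joint passes its speed limit or range.

## Working session

There is one attempt and no reset: what is moved stays moved. The work goes in short steps, Python scripts to look and compute and a shell command to move; the robot and the scene stay as the last step left them, time stands still between calls to the robot, and variables do not carry over. Pictures are saved under pics/ and viewed, about 8 in all and at most 12, crops included, and the job is handed in when it is done.

```bash
mkdir -p pics; cat > h.py <<'E'
import numpy as np, cv2
from rig import manip
def cap(n,f=None):
    c=manip.capture(n)
    if f: cv2.imwrite('pics/'+f,c['image'][:,:,::-1])
    return c
def cloud(c):
    v,u=np.mgrid[:420,:560]; d=c['depth']
    P=np.stack([(u-c['cx'])/c['fx']*d,(v-c['cy'])/c['fy']*d,d],-1)
    T=np.array(c['pose']); return P@T[:3,:3].T+T[:3,3]
E
python3 - <<'E'
from h import *
import pickle
d={n:cap(n,n+'0.png') for n in('scene','top')}
pickle.dump(d,open('c0.pkl','wb'))
for n in d: print(n,np.round(d[n]['pose'],3).tolist(),d[n]['fx'])
s=manip.state();print(s,manip.tcp_to_tips)
E
```

```text
scene [[-0.536, 0.73, -0.424, 0.967], [0.844, 0.466, -0.266, 0.267], [0.004, -0.5, -0.866, 0.918], [0.0, 0.0, 0.0, 1.0]] 453.95923265797063
top [[-0.028, -0.992, 0.126, 0.443], [-0.999, 0.032, 0.028, 0.019], [-0.031, -0.125, -0.992, 1.137], [0.0, 0.0, 0.0, 1.0]] 493.72810892047784
{'time_s': 0.1, 'qpos': array([ 1.19969651e+00,  2.91207091e-01, -1.54046688e-01,  1.12666408e+00,
        1.13777000e-05,  1.43147861e+00]), 'qvel': array([ 0.00050627, -0.00096635,  0.00271822,  0.00113331,  0.00181001,
       -0.00037155]), 'joint_efforts': array([ 8.33798877e-04, -5.37974596e+01,  3.31920075e+01,  9.29668400e-03,
       -2.22420731e-04,  2.97878262e-05]), 'position': array([0.12045677, 0.51059103, 0.21420003]), 'orientation': array([-0.70198084,  0.70274616, -0.08186802,  0.08166003]), 'force': array([0.09325135, 0.50135477, 0.15071052]), 'moment': array([ 0.04420333, -0.04862938, -0.0474698 ]), 'width': 0.08524749049194773} 0.017
```

View pics/scene0.png

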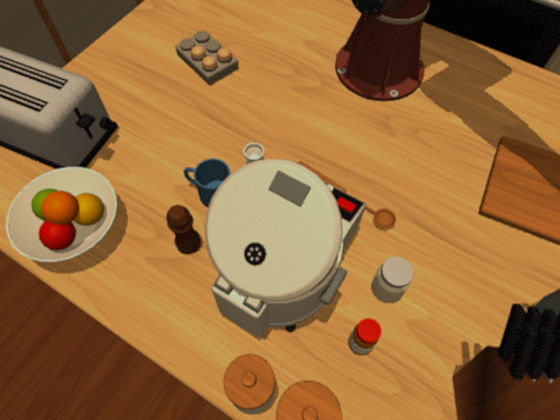

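View pics/top0.png

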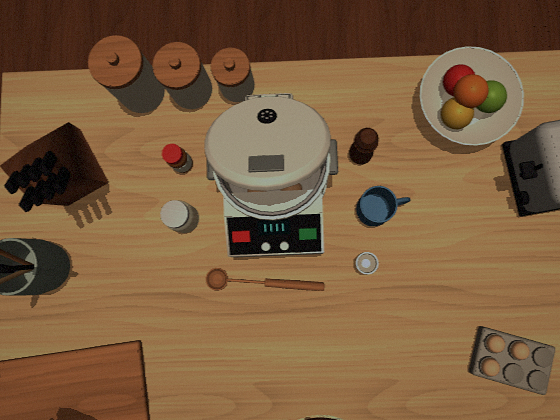

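The top view shows the pad at about (266,163), the green key at (308,234), the red key at (241,237), and the lid ajar. In the scene view the pad is at (289,188). The spoon lies in front, with the mug and mill to the right. Next I measure these.

```bash
cat >> h.py <<'E'
def blob(m,near,img=None):
    n,l,s,c=cv2.connectedComponentsWithStats(m.astype(np.uint8))
    ok=[i for i in range(1,n) if s[i,4]>40]
    i=min(ok,key=lambda i:np.hypot(*(c[i]-near))); return l==i,c[i],s[i,4]
def measure(c,seeds,W=None):
    hsv=cv2.cvtColor(c['image'],cv2.COLOR_RGB2HSV).astype(int);H,S,V=[hsv[...,i] for i in range(3)]
    masks=dict(green=(abs(H-65)<20)&(S>100)&(V>40),red=((H<8)|(H>172))&(S>150)&(V>90),
      pad=(S<60)&(V>50)&(V<130))
    W=cloud(c); out={}
    for k,p in seeds.items():
        m,q,a=blob(masks[k],np.array(p)); e=cv2.erode(m.astype(np.uint8),np.ones((3,3)))>0
        e&=c['depth']>0
        out[k]=np.median(W[e],0); print(k,q.round(1),a,out[k].round(4), cv2.minAreaRect(np.argwhere(m)[:,::-1].astype(np.float32)))
        if k=='pad':
            X=W[e]; n=np.linalg.svd(X-X.mean(0))[2][2]; print(' normal',(n*np.sign(n[2])).round(3))
    return out
E
python3 - <<'E'
from h import *
import pickle
d=pickle.load(open('c0.pkl','rb'))
a=measure(d['top'],dict(green=(308,234),red=(241,237),pad=(266,163)))
b=measure(d['scene'],dict(pad=(289,188)))
g,r=a['green'],a['red']; v=r-g; print('dist',np.linalg.norm(v),'(136)')
yaw=np.arctan2(-v[0],v[1]); R=np.array([[np.cos(yaw),-np.sin(yaw)],[np.sin(yaw),np.cos(yaw)]])
o=(g+r)[:2]/2-R@[-.15,0]; print('yaw',np.degrees(yaw),'origin',o)
for p in (a['pad'],b['pad']):
    x=R.T@(p[:2]-o); dx=.124-x[0]; dz=p[2]-.171
    print('pad cooker',x,p[2],'r',np.hypot(dx,dz),np.hypot(.199,.0275),'angle',np.arctan2(dz,dx)-np.arctan2(.0275,.199))
# clearance: bystanders heights near
W=cloud(d['top'])
for n,(u,v) in dict(mug=(377,208),mill=(366,138),egg=(366,264),spoonL=(218,279),spoonR=(322,287)).items(): print(n,W[v,u].round(3))
E
```

```text
green [307.4 233.4] 208 [0.5186 0.015  0.1374] ((307.5, 233.5), (11.0, 17.0), 90.0)
red [240.6 236. ] 195 [0.5172 0.1499 0.1379] ((240.5, 236.5), (11.0, 17.0), 90.0)
pad [265.6 162.9] 580 [0.6313 0.0829 0.298 ] ((265.5034484863281, 163.0831756591797), (16.860366821289062, 35.635746002197266), 87.61405944824219)
 normal [0.512 0.007 0.859]
pad [215.6 164.5] 52 [nan nan nan] ((213.7000274658203, 165.90000915527344), (34.152591705322266, 15.811385154724121), 18.434947967529297)
 normal [0. 0. 1.]
dist 0.13490500836151315 (136)
yaw 0.5825166460823311 origin [0.66790457 0.08397028]
pad cooker [-0.03658377 -0.00065348] 0.2979903445146741 r 0.20472834265235298 0.20089113967519823 angle 0.5317874073987316
pad cooker [nan nan] nan r nan 0.20089113967519823 angle nan
mug [ 0.582 -0.148  0.006]
mill [ 0.71  -0.112  0.146]
egg [ 0.454 -0.114  0.026]
spoonL [0.43  0.221 0.004]
spoonR [ 0.406 -0.015  0.019]
  return _methods._mean(a, axis=axis, dtype=dtype,
  ret = um.true_divide(
h.py:25: RuntimeWarning: Mean of empty slice.
  X=W[e]; n=np.linalg.svd(X-X.mean(0))[2][2]; print(' normal',(n*np.sign(n[2])).round(3))
```

```bash
cat >> h.py <<'E'
from scipy.spatial.transform import Rotation as Ro
def go(p):
    s=manip.state();q=s['orientation'];R=Ro.from_quat([*q[1:],q[0]]).as_matrix()
    print('axes x,y,z:',R.T.round(3).tolist(),'t',s['time_s'],'F',s['force'].round(2),'tips',(s['position']+.017*R[:,1]).round(4),'w',s['width'])
    print('offset cm (tips to p):',(R.T@(np.array(p)-s['position']-.017*R[:,1])*100).round(2))
    print('turn so tool z->+y',np.degrees(np.arctan2(*(R.T@[0,1,0])[[0,2]])).round(1))
E
python3 - <<'E'
from h import *
go([.628,.083,.34])
W=cloud(cap('top'))  # obstacles near straight path
xy=W[...,:2]; a=np.array([.121,.511]);b=np.array([.628,.083]);t=np.clip(((xy-a)@(b-a))/((b-a)@(b-a)),0,1)
dist=np.linalg.norm(xy-a-t[...,None]*(b-a),axis=-1)
m=(dist<.1)&(t>.1)&(t<.9)&(W[...,2]<1); print('max z on path',np.nanmax(W[m][:,2]))
E
```

```text
axes x,y,z: [[0.973, -0.23, -0.0], [-0.0, -0.001, -1.0], [0.23, 0.973, -0.001]] t 0.1 F [0.09 0.5  0.15] tips [0.1204 0.5106 0.1972] w 0.08524749049194773
offset cm (tips to p): [ 59.22 -14.26 -29.97]
turn so tool z->+y -13.3
max z on path 0.1749174437536527
```

```bash
python3 -m handwheel '{"offset":[[0,-4.8,0],[0,-4.8,0],[0,-4.8,0],[3.9,0,-3.3],[3.9,0,-3.3],[3.9,0,-3.3],[3.9,0,-3.3],[3.9,0,-3.3],[3.9,0,-3.3],[3.9,0,-3.3],[3.9,0,-3.3],[3.9,0,-3.3],[3.9,0,-3.3],[3.9,0,-3.3],[3.9,0,-3.3],[3.9,0,-3.3],[0,0,0],[0,0,0]],"turn":[-7,-7,0,0,0,0,0,0,0,0,0,0,0,0,0,0,0,0]}' -1
python3 -c "
from h import *
go([.628,.083,.34]); cap('scene','s1.png')"
```

```text
time_s: 2.4
position: [0.6326, 0.0885, 0.3583]
orientation: [0.707, -0.707, -0.004, 0.005]
force: [-1.0, 0.7, -0.4]
width: -0.0001
axes x,y,z: [[1.0, 0.012, -0.001], [-0.001, 0.0, -1.0], [-0.012, 1.0, 0.0]] t 2.4 F [-1.05  0.69 -0.42] tips [0.6326 0.0885 0.3413] w -8.792755616673026e-05
offset cm (tips to p): [-0.47  0.13 -0.55]
turn so tool z->+y 0.7
```

View pics/s1.png

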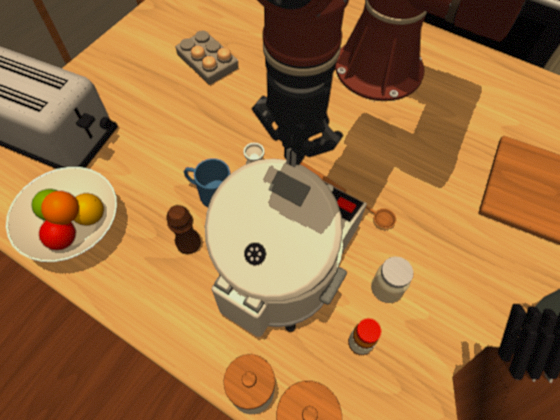

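The picture shows the shut tips at about (291,160), lined up over the pad at (289,188). Now I push down along the pad's arc.

```bash
python3 -m handwheel '{"offset":[[0.1,1.2,-0.2],[0,1.2,-0.2],[0,1.0,-0.1],[0,0.6,0],[-0.4,0.6,0],[-0.4,0.6,0],[-0.4,0.6,0],[-0.35,0.6,0],[-0.35,0.6,0],[-0.3,0.6,0],[-0.3,0.6,0],[-0.3,0.6,0],[-0.25,0.6,0],[-0.25,0.6,0],[-0.2,0.6,0],[0,0,0]],"turn":[0,0,0,0,0,0,0,0,0,0,0,0,0,0,0,0]}'
python3 -c "
from h import *
go([.593,.083,.1985]); cap('scene','s2.png');print(manip.state()['force'])"
```

```text
time_s: 4.45
position: [0.5988, 0.0829, 0.2521]
orientation: [0.707, -0.707, -0.004, 0.005]
force: [-0.3, -0.4, -0.2]
width: 0.0001
axes x,y,z: [[1.0, 0.013, -0.001], [-0.001, 0.0, -1.0], [-0.013, 1.0, 0.0]] t 4.45 F [-0.31 -0.41 -0.19] tips [0.5987 0.0829 0.2351] w 0.00010151619267403342
offset cm (tips to p): [-0.57  3.66  0.01]
turn so tool z->+y 0.7
[ 0.10709811 -0.59482076 -0.23243901]
```

View pics/s2.png

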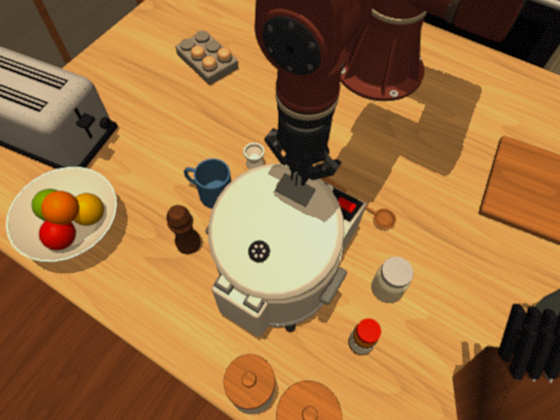

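The pad is now at (294,190) with the tips on it, and the lid is following. I'll keep pushing.

```bash
python3 -m handwheel '{"offset":[[-0.1,0.5,0],[-0.1,0.5,0],[-0.1,0.5,0],[-0.1,0.5,0],[-0.1,0.5,0],[0,0.5,0],[0,0.3,0],[0,0,0]],"turn":[0,0,0,0,0,0,0,0]}'
python3 -m handwheel '{"offset":[[0,0.2,0],[0,0,0],[0,0,0]],"turn":[0,0,0]}'
python3 -m handwheel '{"offset":[[0,0.1,0],[0,0,0],[0,0,0]],"turn":[0,0,0]}'
```

```text
time_s: 5.5
position: [0.594, 0.0828, 0.2194]
orientation: [-0.707, 0.707, 0.004, -0.004]
force: [-0.4, 0.7, 1.3]
width: -0.0001
time_s: 5.88
position: [0.5941, 0.0829, 0.2177]
orientation: [0.707, -0.707, -0.005, 0.004]
force: [-0.6, -1.5, 1.3]
width: -0.0001
time_s: 6.25
position: [0.5939, 0.0829, 0.2167]
orientation: [0.707, -0.707, -0.004, 0.004]
force: [-0.0, -0.7, 1.6]
width: -0.0003
```

Tips are at z=0.1997, so the pad is about 1 mm above shut. I'll press on until the seal pushes back.

```bash
for i in 1; do python3 -m handwheel '{"offset":[[0,0.1,0],[0,0.1,0],[0,0,0],[0,0,0]],"turn":[0,0,0,0]}'; done
python3 -m handwheel '{"offset":[[0,0.1,0],[0,0,0],[0,0,0]],"turn":[0,0,0]}'
```

```text
time_s: 6.75
position: [0.594, 0.0829, 0.2147]
orientation: [-0.707, 0.707, 0.004, -0.004]
force: [-1.2, 0.4, 1.9]
width: 0.0001
time_s: 7.12
position: [0.594, 0.0828, 0.2137]
orientation: [-0.707, 0.707, 0.004, -0.004]
force: [-0.1, 0.4, 2.4]
width: 0.0004
```

```bash
python3 -m handwheel '{"offset":[[0,0.1,0],[0,0,0],[0,0,0]],"turn":[0,0,0]}'
python3 -m handwheel '{"offset":[[0,0.1,0],[0,0,0],[0,0,0]],"turn":[0,0,0]}'
python3 -m handwheel '{"offset":[[0,0.1,0],[0,0,0],[0,0,0]],"turn":[0,0,0]}'
```

```text
time_s: 7.5
position: [0.594, 0.0829, 0.2127]
orientation: [0.707, -0.707, -0.004, 0.004]
force: [-1.1, 0.0, 3.2]
width: 0.0
time_s: 7.88
position: [0.594, 0.0828, 0.2117]
orientation: [-0.707, 0.707, 0.004, -0.004]
force: [-1.4, -0.3, 2.0]
width: -0.0002
time_s: 8.25
position: [0.594, 0.0829, 0.2106]
orientation: [-0.707, 0.707, 0.004, -0.004]
force: [-1.8, 0.0, 2.8]
width: 0.0002
```

```bash
cat >> h.py <<'E'
def lid():
    for n in('top','scene'):
        c=cap(n); W=cloud(c); m=(np.hypot(W[...,0]-.70,W[...,1]-.084)<.075)&(W[...,2]>.15)&(W[...,2]<.27)
        X=W[m]; A=np.c_[X[:,0]-.668,X[:,1]-.084,np.ones(len(X))]
        w=np.ones(len(X),bool)
        for _ in range(4):
            k=np.linalg.lstsq(A[w],X[w,2],rcond=None)[0]; r=abs(A@k-X[:,2]); w=r<.004
        print(n,len(X),w.sum(),'slope x,y',k[:2].round(4),'z at centre',k[2].round(4))
E
python3 -c "
from h import *
lid(); cap('scene','s3.png')"
```

```text
top 622 612 slope x,y [-0.152  -0.0022] z at centre 0.2132
scene 5832 5484 slope x,y [-0.1536 -0.0021] z at centre 0.2137
```

View pics/s3.png

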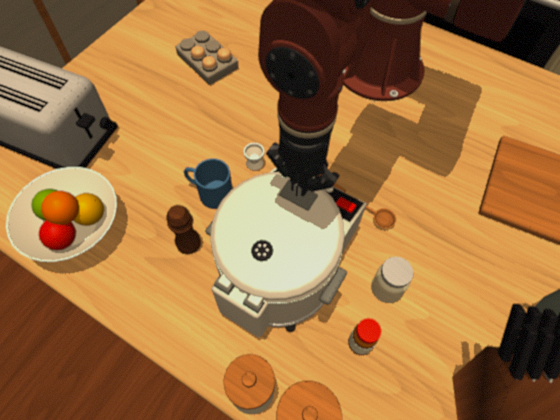

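```bash
cat >> h.py <<'E'
import pickle
def lidang(c,n,R=.11,hx=.792,hz=.171):
    # radial profile of lid strip |y-.084|<.1 in hinge coordinates: compare start cloud (0.53) with now
    def prof(c):
        W=cloud(c);x=hx-W[...,0];z=W[...,2]-hz
        m=(abs(W[...,1]-.084)<.02)&(c['depth']>0)&(z>-.01)&(x>.03)&(x<.25)
        r=np.hypot(x[m],z[m]);a=np.arctan2(z[m],x[m]); b=np.round(r/.01).astype(int)
        return {k:np.median(a[b==k]) for k in range(4,24) if (b==k).sum()>5}
    p0,p1=prof(pickle.load(open('c0.pkl','rb'))[n]),prof(c)
    print(n,{k:(round(float(p0[k]),3),round(float(p1[k]),3),round(float(p1[k]-p0[k]),3)) for k in p0 if k in p1})
E
python3 -c "
from h import *
for n in('top','scene'): lidang(cap(n),n)"
```

```text
top {}
scene {5: (0.956, 0.641, -0.315), 6: (0.934, 0.556, -0.377), 7: (0.903, 0.526, -0.378), 8: (0.902, 0.522, -0.381), 9: (0.863, 0.483, -0.38), 10: (0.804, 0.426, -0.378), 11: (0.759, 0.377, -0.382), 12: (0.744, 0.356, -0.388), 13: (0.728, 0.339, -0.389), 14: (0.712, 0.325, -0.387), 15: (0.698, 0.31, -0.388), 16: (0.686, 0.296, -0.39), 17: (0.677, 0.287, -0.39), 18: (0.666, 0.277, -0.389), 19: (0.674, 0.282, -0.392), 20: (0.669, 0.286, -0.382), 21: (0.662, 0.421, -0.24), 22: (0.65, 0.531, -0.119), 23: (0.631, 0.638, 0.007)}
```

```bash
python3 -c "
from h import *
c=cap('scene');i=c['image'][130:240,230:370,::-1];cv2.imwrite('pics/s4.png',cv2.resize(i,None,fx=5,fy=5,interpolation=cv2.INTER_CUBIC))
W=cloud(c)
for v in range(170,216,4): print(v,[W[v,u].round(3).tolist() for u in (288,296,304)])
"
```

```text
170 [[0.61, 0.067, 0.307], [0.604, 0.079, 0.308], [0.613, 0.097, 0.335]]
174 [[0.611, 0.068, 0.297], [0.602, 0.078, 0.293], [0.613, 0.098, 0.323]]
178 [[0.577, 0.049, 0.225], [0.605, 0.08, 0.288], [0.611, 0.098, 0.31]]
182 [[0.584, 0.054, 0.225], [0.605, 0.081, 0.275], [0.61, 0.098, 0.296]]
186 [[0.592, 0.059, 0.226], [0.604, 0.081, 0.262], [0.605, 0.097, 0.277]]
190 [[0.599, 0.063, 0.226], [0.605, 0.082, 0.251], [0.6, 0.095, 0.255]]
194 [[0.606, 0.067, 0.225], [0.604, 0.082, 0.236], [0.6, 0.096, 0.244]]
198 [[0.613, 0.072, 0.226], [0.605, 0.083, 0.224], [0.598, 0.096, 0.226]]
202 [[0.618, 0.075, 0.222], [0.612, 0.088, 0.225], [0.605, 0.1, 0.226]]
206 [[0.625, 0.079, 0.222], [0.617, 0.091, 0.222], [0.61, 0.103, 0.222]]
210 [[0.63, 0.083, 0.218], [0.624, 0.095, 0.221], [0.615, 0.106, 0.219]]
214 [[0.637, 0.087, 0.218], [0.629, 0.098, 0.217], [0.623, 0.111, 0.221]]
```

View pics/s4.png

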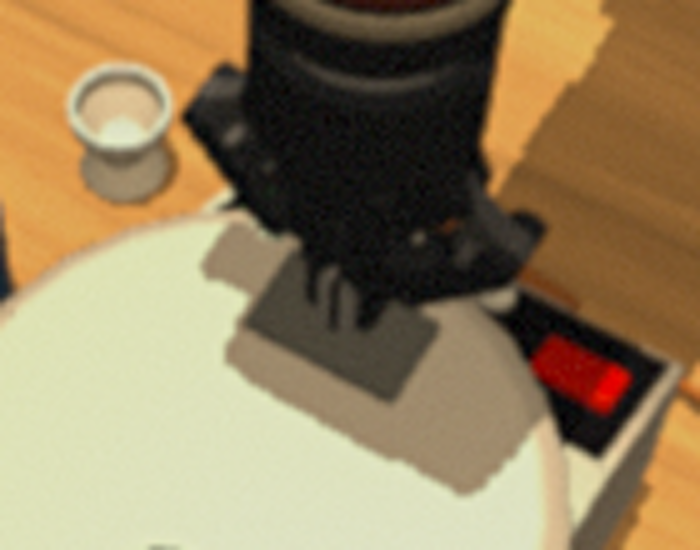

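The crop shows the tips on the pad, but depth puts the pad at z≈0.226, so the lid is still open by about 0.145 rad. The state says the tips are at 0.194, about 32 mm lower. The camera agrees with all the known heights (keys, mill, hinge radius), so I'll trust vision and force for z and check how the offset behaves.

```bash
python3 -m handwheel '{"offset":[[0,0.3,0],[-0.1,0.3,0],[0,0.3,0],[-0.1,0.3,0],[0,0,0]],"turn":[0,0,0,0,0]}'
cat >> h.py <<'E'
def look(f=None):
    c=cap('scene',f);W=cloud(c);s=manip.state();p=s['position']
    lidang(c,'scene')
    v=c['image'].max(-1); m=(v<60)&(np.hypot(W[...,0]-p[0],W[...,1]-p[1])<.02)&(c['depth']>0)
    print('TCP',p.round(4),'F',s['force'].round(1),'t',s['time_s'],'dark tip pts z pct',np.percentile(W[m][:,2],[1,3,10]).round(4),m.sum())
E
python3 -c "
from h import *
look()"
```

```text
time_s: 9.18
position: [0.5921, 0.0828, 0.1985]
orientation: [0.707, -0.707, -0.004, 0.004]
force: [0.6, 0.1, 1.0]
width: -0.0002
scene {5: (0.956, 0.581, -0.375), 6: (0.934, 0.496, -0.438), 7: (0.903, 0.464, -0.439), 8: (0.902, 0.461, -0.441), 9: (0.863, 0.423, -0.44), 10: (0.804, 0.376, -0.428), 11: (0.759, 0.315, -0.444), 12: (0.744, 0.3, -0.444), 13: (0.728, 0.285, -0.443), 14: (0.712, 0.267, -0.445), 15: (0.698, 0.251, -0.446), 16: (0.686, 0.24, -0.446), 17: (0.677, 0.229, -0.448), 18: (0.666, 0.218, -0.449), 19: (0.674, 0.225, -0.449), 20: (0.669, 0.264, -0.405), 21: (0.662, 0.413, -0.248), 22: (0.65, 0.552, -0.098), 23: (0.631, 0.621, -0.011)}
TCP [0.5921 0.0828 0.1986] F [ 0.4 -0.3 -0.2] t 9.225 dark tip pts z pct [0.2149 0.217  0.2316] 346
```

The lid moves 1:1 with the tool, so the offset is constant. About 17 mm remains.

```bash
python3 -m handwheel '{"offset":[[0,0.3,0],[-0.1,0.3,0],[0,0.3,0],[0,0.3,0],[0,0.2,0],[0,0,0]],"turn":[0,0,0,0,0,0]}'
python3 -m handwheel '{"offset":[[0,0.1,0],[0,0,0],[0,0,0]],"turn":[0,0,0]}'
python3 -m handwheel '{"offset":[[0,0.1,0],[0,0,0],[0,0,0]],"turn":[0,0,0]}'
python3 -c "
from h import *
look()"
```

```text
time_s: 9.98
position: [0.5909, 0.0828, 0.1845]
orientation: [0.707, -0.707, -0.004, 0.005]
force: [-0.8, 0.1, 1.8]
width: -0.0
time_s: 10.35
position: [0.5911, 0.0828, 0.1838]
orientation: [0.707, -0.707, -0.005, 0.004]
force: [-1.7, -0.2, 1.2]
width: 0.0001
time_s: 10.72
position: [0.591, 0.0829, 0.1827]
orientation: [0.707, -0.707, -0.004, 0.004]
force: [-1.6, -0.5, 1.8]
width: -0.0001
scene {5: (0.956, 0.514, -0.442), 6: (0.934, 0.428, -0.506), 7: (0.903, 0.39, -0.513), 8: (0.902, 0.39, -0.512), 9: (0.863, 0.349, -0.514), 10: (0.804, 0.294, -0.51), 11: (0.759, 0.243, -0.516), 12: (0.744, 0.222, -0.522), 13: (0.728, 0.208, -0.52), 14: (0.712, 0.192, -0.52), 15: (0.698, 0.178, -0.52), 16: (0.686, 0.163, -0.523), 17: (0.677, 0.154, -0.523), 18: (0.666, 0.143, -0.523), 19: (0.674, 0.152, -0.522), 20: (0.669, 0.244, -0.424), 21: (0.662, 0.409, -0.252), 22: (0.65, 0.543, -0.107), 23: (0.631, 0.765, 0.133)}
TCP [0.591  0.0828 0.1827] F [-0.8  1.   2.2] t 10.775 dark tip pts z pct [0.1988 0.2003 0.2147] 330
```

```bash
for_=1; python3 -m handwheel '{"offset":[[0,0.1,0],[0,0,0],[0,0,0]],"turn":[0,0,0]}'
python3 -m handwheel '{"offset":[[0,0.1,0],[0,0,0],[0,0,0]],"turn":[0,0,0]}'
python3 -m handwheel '{"offset":[[0,0.1,0],[0,0,0],[0,0,0]],"turn":[0,0,0]}'
```

```text
time_s: 11.15
position: [0.591, 0.0828, 0.1817]
orientation: [0.707, -0.707, -0.004, 0.004]
force: [-0.7, 0.1, 1.5]
width: -0.0002
time_s: 11.52
position: [0.591, 0.0828, 0.1808]
orientation: [-0.707, 0.707, 0.004, -0.004]
force: [-2.9, 0.8, 3.0]
width: -0.0
time_s: 11.9
position: [0.5909, 0.0828, 0.1798]
orientation: [0.707, -0.707, -0.004, 0.005]
force: [-3.9, -0.2, 5.1]
width: 0.0003
```

Force is now rising: the seal has been reached.

```bash
python3 -m handwheel '{"offset":[[0.1,0.1,0],[0,0,0],[0,0,0]],"turn":[0,0,0]}'
python3 -m handwheel '{"offset":[[0,0.1,0],[0,0,0],[0,0,0]],"turn":[0,0,0]}'
python3 -c "
from h import *
look()"
```

```text
time_s: 12.28
position: [0.5918, 0.0828, 0.1788]
orientation: [-0.707, 0.707, 0.004, -0.005]
force: [-4.0, -0.7, 6.8]
width: -0.0002
time_s: 12.65
position: [0.5918, 0.0829, 0.1779]
orientation: [0.707, -0.707, -0.004, 0.005]
force: [-4.9, -0.1, 7.7]
width: 0.0002
scene {5: (0.956, 0.492, -0.464), 6: (0.934, 0.405, -0.529), 7: (0.903, 0.368, -0.535), 8: (0.902, 0.369, -0.533), 9: (0.863, 0.323, -0.54), 10: (0.804, 0.273, -0.531), 11: (0.759, 0.218, -0.542), 12: (0.744, 0.201, -0.544), 13: (0.728, 0.185, -0.543), 14: (0.712, 0.168, -0.544), 15: (0.698, 0.156, -0.542), 16: (0.686, 0.142, -0.544), 17: (0.677, 0.131, -0.546), 18: (0.666, 0.12, -0.547), 19: (0.674, 0.131, -0.543), 20: (0.669, 0.251, -0.417), 21: (0.662, 0.454, -0.208), 22: (0.65, 0.549, -0.101), 23: (0.631, 0.77, 0.138)}
TCP [0.5918 0.0828 0.1779] F [-5.1 -0.2  6.8] t 12.7 dark tip pts z pct [0.1957 0.2012 0.2111] 321
```

The lid angle is about −0.013 (on the seal) at 7–8 N. I'll lift off, check that it stays shut, and move over the start key with the tip at ≈0.16 by the vision-corrected height (tip z ≈ TCP z + 0.018).

```bash
python3 -m handwheel '{"offset":[[0,-0.5,0],[0,-1.5,0],[0,-2,0],[-2.7,0,-2.2],[-2.7,0,-2.2],[-2.8,0,-2.3],[0,0,0],[0,2,0],[0,2,0],[0,1.5,0],[0,0,0]],"turn":[0,0,0,0,0,0,0,0,0,0,0]}'
python3 -c "
from h import *
look()
c=cap('scene');i=c['image'][120:240,230:390,::-1];cv2.imwrite('pics/s5.png',cv2.resize(i,None,fx=4,fy=4,interpolation=cv2.INTER_CUBIC))
measure(c,dict(red=(346,205)))
t=cap('top','t5.png');lidang(t,'top');measure(t,dict(red=(241,237)))"
```

```text
time_s: 14.08
position: [0.5107, 0.0151, 0.162]
orientation: [0.707, -0.707, -0.004, 0.005]
force: [-1.1, 0.0, -0.3]
width: -0.0002
scene {5: (0.956, 0.495, -0.461), 6: (0.934, 0.416, -0.518), 7: (0.903, 0.377, -0.527), 8: (0.902, 0.375, -0.527), 9: (0.863, 0.333, -0.529), 10: (0.804, 0.284, -0.52), 11: (0.759, 0.226, -0.533), 12: (0.744, 0.209, -0.535), 13: (0.728, 0.193, -0.535), 14: (0.712, 0.176, -0.536), 15: (0.698, 0.162, -0.536), 16: (0.686, 0.15, -0.536), 17: (0.677, 0.138, -0.539), 18: (0.666, 0.129, -0.537), 19: (0.674, 0.134, -0.54), 20: (0.669, 0.127, -0.541), 21: (0.662, 0.121, -0.541), 22: (0.65, 0.111, -0.538), 23: (0.631, 0.09, -0.541)}
TCP [0.5111 0.015  0.1628] F [0.5 0.3 0.6] t 14.125 dark tip pts z pct [0.119  0.1209 0.1274] 383
red [345.4 204.2] 194 [0.5193 0.1501 0.1384] ((345.4000244140625, 204.20001220703125), (19.677396774291992, 9.838699340820312), 26.56505012512207)
top {5: (0.973, 0.494, -0.479), 6: (0.95, 0.41, -0.54), 7: (0.927, 0.384, -0.543), 8: (0.906, 0.377, -0.529), 9: (0.868, 0.33, -0.538), 10: (0.807, 0.271, -0.536), 11: (0.767, 0.226, -0.541), 12: (0.748, 0.215, -0.533)}
red [240.5 236. ] 199 [0.5172 0.1503 0.1374] ((241.0, 236.5), (18.0, 11.0), 0.0)
```

View pics/s5.png

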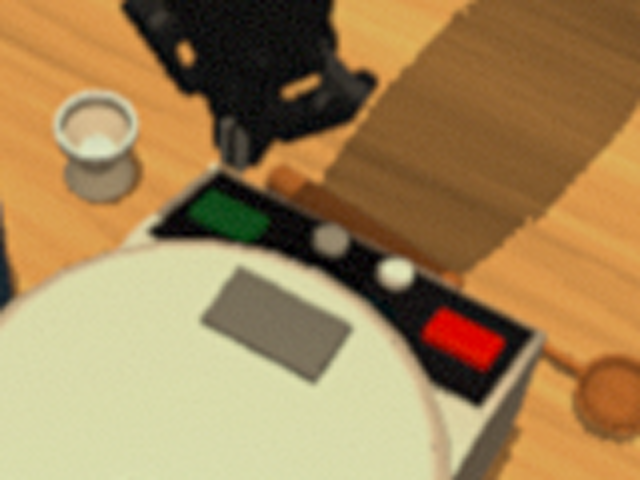

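View pics/t5.png

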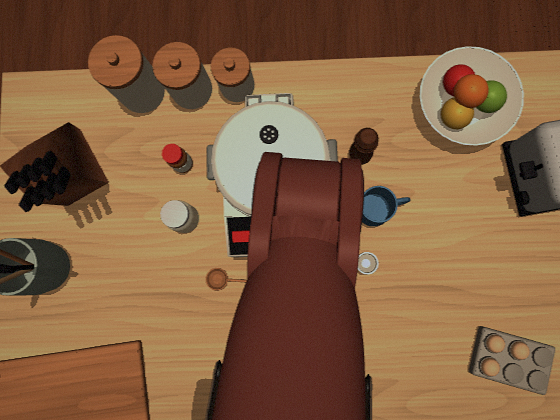

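Both views show the lid flat and shut, the cooker and surrounding things unmoved, and the tips (crop (238,155)) hovering above and in front of the green key (230,215). I'll check the tip's position from depth.

```bash
python3 -c "
from h import *
c=cap('scene');W=cloud(c)
for v in (152,154,156,158,160,162): print(v,[W[v,u].round(3).tolist() for u in (285,287,289,291,293)])
T=np.linalg.inv(c['pose'])
for z in(.18,.145,.1374):
  q=T@[.511,.015,z,1]; print(z,c['fx']*q[0]/q[2]+c['cx'],c['fy']*q[1]/q[2]+c['cy'])
hsv=cv2.cvtColor(c['image'],cv2.COLOR_RGB2HSV).astype(int);H,S,V=[hsv[...,i] for i in range(3)]
m,q,a=blob((abs(H-65)<20)&(S>100)&(V>25),np.array((287,174)));print(q,a,np.median(W[m],0))
"
```

```text
152 [[0.521, 0.009, 0.21], [0.522, 0.014, 0.214], [0.52, 0.017, 0.216], [0.523, 0.023, 0.223], [0.522, 0.027, 0.224]]
154 [[0.522, 0.01, 0.205], [0.522, 0.014, 0.209], [0.522, 0.018, 0.211], [0.52, 0.022, 0.212], [0.518, 0.025, 0.212]]
156 [[0.521, 0.009, 0.196], [0.521, 0.014, 0.201], [0.521, 0.018, 0.203], [0.52, 0.022, 0.205], [0.518, 0.025, 0.205]]
158 [[0.521, 0.009, 0.19], [0.522, 0.014, 0.195], [0.522, 0.019, 0.198], [0.519, 0.022, 0.198], [0.518, 0.026, 0.199]]
160 [[0.522, 0.01, 0.185], [0.523, 0.015, 0.19], [0.521, 0.019, 0.191], [0.518, 0.022, 0.19], [0.515, 0.024, 0.188]]
162 [[0.483, -0.012, 0.114], [0.48, -0.009, 0.113], [0.522, 0.019, 0.185], [0.518, 0.022, 0.183], [0.407, -0.034, 0.004]]
0.18 289.9511235915303 158.81586386469093
0.145 289.4089847639825 168.70247415978167
0.1374 289.2959008285378 170.764707564893
[286.77900552 173.71823204] 181 [0.52049701 0.0144338  0.13722541]
```

The tip bottom is at z≈0.182 and its rear edge at x≈0.522, which is right for the key at (0.520, 0.0145, 0.137). Descend.

```bash
python3 -m handwheel '{"offset":[[0,1,-0.2],[0,1,0],[0,1,0],[0,0.5,0],[0,0.2,0],[0,0,0],[0,0,0]],"turn":[0,0,0,0,0,0,0]}'
python3 -m handwheel '{"offset":[[0,0.2,0],[0,0,0],[0,0,0]],"turn":[0,0,0]}'
python3 -m handwheel '{"offset":[[0,0.2,0],[0,0,0],[0,0,0]],"turn":[0,0,0]}'
```

```text
time_s: 15.15
position: [0.5111, 0.0128, 0.126]
orientation: [-0.707, 0.707, 0.005, -0.004]
force: [-0.2, -0.2, -0.5]
width: -0.0001
time_s: 15.52
position: [0.5109, 0.0128, 0.1237]
orientation: [-0.707, 0.707, 0.004, -0.004]
force: [-0.7, -0.4, -0.1]
width: -0.0001
time_s: 15.9
position: [0.5109, 0.0128, 0.1217]
orientation: [0.707, -0.707, -0.004, 0.004]
force: [-0.4, 0.6, -0.1]
width: -0.0002
```

```bash
python3 -m handwheel '{"offset":[[0,0.2,0],[0,0,0],[0,0,0]],"turn":[0,0,0]}'
python3 -m handwheel '{"offset":[[0,0.2,0],[0,0,0],[0,0,0]],"turn":[0,0,0]}'
```

```text
time_s: 16.27
position: [0.5111, 0.0128, 0.1199]
orientation: [-0.707, 0.707, 0.005, -0.004]
force: [1.1, 0.5, 2.1]
width: -0.0001
time_s: 16.65
position: [0.5112, 0.0128, 0.1179]
orientation: [-0.707, 0.707, 0.005, -0.004]
force: [0.3, -0.8, 4.1]
width: -0.0001
```

```bash
python3 -m handwheel '{"offset":[[0,0.1,0],[0,0,0],[0,0,0]],"turn":[0,0,0]}'
```

```text
time_s: 17.02
position: [0.5111, 0.0128, 0.1168]
orientation: [-0.707, 0.707, 0.005, -0.004]
force: [0.6, 0.2, 5.4]
width: 0.0002
```

```bash
python3 -m handwheel '{"offset":[[0,0.1,0],[0,0,0],[0,0,0]],"turn":[0,0,0]}'
python3 -m handwheel '{"offset":[[0,0.1,0],[0,0,0],[0,0,0]],"turn":[0,0,0]}'
```

```text
time_s: 17.4
position: [0.5112, 0.0128, 0.1159]
orientation: [-0.707, 0.707, 0.005, -0.004]
force: [0.8, -0.6, 6.3]
width: -0.0002
time_s: 17.77
position: [0.5114, 0.0128, 0.1151]
orientation: [-0.707, 0.707, 0.005, -0.004]
force: [1.7, 0.7, 6.8]
width: -0.0002
```

```bash
python3 -m handwheel '{"offset":[[0,0.1,0],[0,0,0],[0,0,0]],"turn":[0,0,0]}'
```

```text
time_s: 18.15
position: [0.5116, 0.0128, 0.1148]
orientation: [-0.707, 0.707, 0.005, -0.004]
force: [-1.4, 0.6, 15.9]
width: 0.0002
```

The force jumped to 16 N, so the key is at its stop. Release and withdraw up and back.

```bash
python3 -m handwheel '{"offset":[[0,-0.5,0],[0,-1,0],[0,-2,0],[0,-3,0],[0,-4,0],[0,-4,0],[-4,-2,-3],[-4,0,-3],[-4,0,-3],[-4,0,-3],[0,0,0],[0,0,0]],"turn":[0,0,0,0,0,0,0,0,0,0,0,0]}'
python3 -c "
from h import *
look('s6.png')
t=cap('top','t6.png');a=measure(t,dict(green=(308,234),red=(241,237)));
c=cap('scene');W=cloud(c);measure(c,dict(red=(346,205)))
hsv=cv2.cvtColor(c['image'],cv2.COLOR_RGB2HSV).astype(int);H,S,V=[hsv[...,i] for i in range(3)]
m,q,n=blob((abs(H-65)<20)&(S>100)&(V>25),np.array((287,174)));print('green scene',q,n,np.median(W[m],0))
cv2.imwrite('pics/f.png',np.hstack([cv2.imread('pics/s6.png')[80:400,150:450],cv2.imread('pics/t6.png')[30:350,120:450]]))"
```

```text
time_s: 19.65
position: [0.3526, -0.1092, 0.2789]
orientation: [0.707, -0.707, -0.004, 0.004]
force: [-0.1, -0.1, -0.6]
width: 0.0001
scene {5: (0.956, 0.497, -0.459), 6: (0.934, 0.414, -0.52), 7: (0.903, 0.374, -0.529), 8: (0.902, 0.375, -0.527), 9: (0.863, 0.339, -0.524), 10: (0.804, 0.287, -0.517), 11: (0.759, 0.227, -0.533), 12: (0.744, 0.206, -0.539), 13: (0.728, 0.191, -0.537), 14: (0.712, 0.175, -0.537), 15: (0.698, 0.162, -0.536), 16: (0.686, 0.149, -0.537), 17: (0.677, 0.137, -0.54), 18: (0.666, 0.128, -0.538), 19: (0.674, 0.134, -0.54), 20: (0.669, 0.128, -0.541), 21: (0.662, 0.123, -0.539), 22: (0.65, 0.112, -0.537), 23: (0.631, 0.089, -0.542)}
TCP [ 0.3529 -0.1089  0.2788] F [-0.4  0.5  0.1] t 19.7 dark tip pts z pct [0.3055 0.3085 0.3171] 521
green [307.4 233.4] 208 [0.5187 0.015  0.1374] ((307.5, 233.5), (11.0, 17.0), 90.0)
red [240.5 236.1] 198 [0.5173 0.1503 0.1378] ((240.5, 236.5), (11.0, 17.0), 90.0)
red [345.3 204.3] 184 [0.5201 0.1499 0.139 ] ((345.20001220703125, 204.1000213623047), (19.230182647705078, 9.838699340820312), 26.56505012512207)
green scene [286.73157895 173.61052632] 190 [0.52000677 0.01377121 0.1371966 ]
```

View pics/f.png

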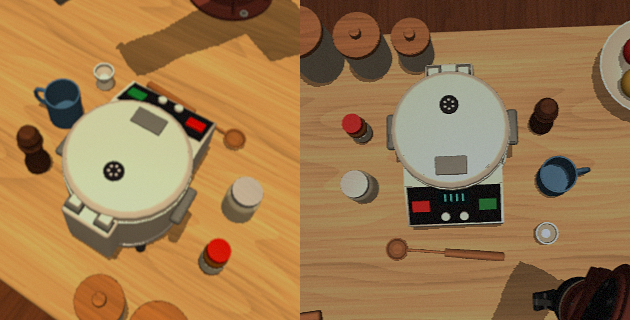

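The final views show the lid shut flat, the green key back up at its original height, the cooker and everything round it in place, and the arm clear. Handing in.

```bash
python3 -c "
from rig import manip
print(manip.close_job())"
```

```text
the job is handed in; nothing more can be done
None
```

I shut the lid with the closed fingertips, pressed the green start key once to its stop, let it spring back, withdrew, and handed the job in at about 20 s. No verdict was reported.

- **Lid:** I pushed it down along its arc until the seal pushed back at about 8 N, with up to 5 N sideways. It went from about 0.53 rad open to about −0.013 rad under the push. After I let go it stayed at about −0.007 rad, and a last look after the key press showed the same.
- **Start key:** Contact began about 2 N in. The force stayed near 6–7 N through the travel, then jumped to 16 N at the stop, which is firmer than the 6 N needed. Afterwards the key was back at its original height (0.1374 m before and after).
- **Surroundings:** The green and red keys measured within about 0.5 mm of their starting places from the top camera, so the cooker did not shift. In the final picture the other things look to be in place. I never went near the red key or the white keys, though I only judged the white ones by eye.
- **A check that disagreed:** The tip height worked out from the reported TCP pose (17 mm ahead) read some 32–35 mm lower than the cameras and the contacts showed. The lid therefore looked shut by the reported pose while it was still about 0.145 rad open. From then on I used depth images and force for height, and these agreed with the sizes given.

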